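Pack the soap pair and slide the lid home

ROBOT

A 6-joint arm with a two-finger parallel gripper is mounted at the origin on a cart in front of the work surface, level with it; the furniture and walls round the work are solid. World frame = base frame: x ahead of the robot, y to its left, z up, the work surface at z = 0. Lengths are in m, angles in rad, forces in N, time in s.
With the tool pointing down it reaches from about 0.35 to 0.975 m from the base axis. Payload 7.1 kg.
Tool frame: the origin (TCP) lies midway between the tips of the shut fingers; the grasp point (between the pads) lies 19 mm behind it; z points along the fingers, y is the line along which they close (so a half turn about z gives the same grasp; the last joint's range is limited). The gripper opens to 88 mm and grips with 3 to 60 N. Pads are 20 mm wide; open, the fingers measure 115 mm over their backs; the gripper's body (75 mm by 178 mm) begins 61 mm behind the grasp point.
Start: joints at [1.141, 0.423, 1.63, -0, 1.089, -0.019], TCP at [0.25, 0.573, 0.202] pointing down, gripper open.
Joint ranges: [-3, 3], [-0.9, 2.11], [0.09, 2.58], [-1.31, 4.45], [0.11, 2.69], [-2.54, 2.54]. Speed limits (rad/s): [2.39, 2.39, 3.01, 3.14, 3.14, 3.14].

INTERFACE

Orientations are given as a unit quaternion [w, x, y, z].
In Python, from station import arm, cams gives the robot as it stands.
- The arm moves only by the tool jog_arm, never from a script. Its argument "commands" is a list of rows, each a list of 3 entries, a list of its own where there are three numbers: the opening, from -1 (shut) to 1 (fully open), then the shift along the tool's x, y, z normalised to -1 to 1, where 1 is 1000 mm, then the turn about the tool's z normalised to -1 to 1, where 1 is 180 degrees. A call has 1 to 10 rows; each row shifts and turns the commanded pose from where the row before left it, along the tool's axes as they then stand; what a row does not reach is not made up. A row lasts 1/12 s, in which the tool goes at most 41.7 mm and 7.16 degrees, less where a joint would pass 70% of its speed; a pose out of reach is approached as far as the arm can. A call with a number of a shift or a turn outside -1 to 1 is refused whole. A call with a gripper value outside its range is refused whole. The fingers move at their own pace and stop on an object; "newtons" is the grip in N (left out, the last holds). Time passes only in rows, so rows that do not move let the fingers close. It gives the time, the measured TCP pose, the force, the opening and the grip force at its end, in the units of the state.
- arm.observe(): the state, without advancing time (a new reading comes with each control period).
- cams.snapshot(name): name is "scene" or "side" or "wrist"; returns (picture, depth): 400x640x3 uint8, red, green, blue; 400x640 float32, m along the optical axis (not along the pixel's ray), 0 where there is no reading.
- cams.calibration(name): a dict with "camera_matrix" (3x3 intrinsics, pixels), "cam_to_world" (4x4, takes a point from camera to world coordinates). Camera axes: x right, y up, looking along -z (the intrinsics and any distortion apply to the point x, -y, -z); pixel columns grow to the right and rows downward; lengths in m; the calibration is good to about 2 mm. A picture is of the moment at which its call begins: read the wrist's pose just before it. calibration takes no time and is no camera call; for the wrist camera it gives the pose at the moment of the call.
- arm.sign_off(): hands the job in; it is judged then, once.
The state is a dict: "time": time; "joint_pos": joint angles; "qvel": joint speeds; "effort": joint torques, N m; "eef_pos": TCP position; "ee_rot": TCP orientation; "wrist_force": force on the tool from outside, world axes, zero at the start; "ft_torque": the same for the moment, N m; "grip_width": opening from 0.0 (shut) to 1.0 (fully open); "grasp_force": force on a finger pad.
Only numpy, scipy, OpenCV 4.12 (cv2) and the standard library are available. Lean on these libraries where they do the work, as an engineer would, in place of code of your own. Each camera call takes 0.05 s, during which the arm holds its last target. There are 200 camera calls.

TASK

Finish this gift set: lay the loose soap bar flat in the free half of the wooden gift case, beside the one already packed. Then take the case's lid, enter it rounded end first into the grooves at the low end of the case and slide it fully home under the lips, without disturbing the gift box, ribbon spool and tags that stand about.

Things in the scene. Friction and masses are not known exactly. Their poses are not given: they have to be found in the camera images.
- gift_case: Open case of pale wood, 186 (x) x 126 (y) x 60 mm high, standing fast (it does not move). Origin: centre of its underside; x points from its low mouth end (robot's side) to its far end, z up. Inside 166 x 102 mm, floor at z = 8 mm. End walls 10 mm, side walls 12 mm thick; the mouth wall (x = -93 to -83) is only 44 mm high, the far wall (x = 83 to 93) 60 mm.
- case_mouth (a point): Middle of the top edge of the case's mouth wall, outer face (case frame x = -93, y = 0, z = 44 mm); axes as the case's. Here the lid enters a groove in each side wall, 7 mm deep, 116 mm from groove bottom to groove bottom: ledge at z = 44, overhanging lip from z = 52 to 60, lips 102 mm apart. The lips' undersides flare up 2 mm over the first 16 mm.
- lid_home (a point): Where the lid's origin is when it is fully home: x = -5, y = 0, z = 44 mm in the case's frame; axes as the case's. The lid's leading edge then meets the far wall (its stop, x = 83) and its rear edge is flush with the mouth's outer face.
- case_lid: The case's loose sliding lid, a flat pale wooden board 176 (x) x 112 (y) x 6 mm, lying on the table, 0.13 kg. Its leading end (+x, at first turned away from the robot) has corners rounded to 14 mm radius. In the grooves it has 2 mm of play on each side and 2 mm in height and slides easily. Origin: centre of the underside.
- lid_front (a point): Middle of the lid's leading (rounded) edge, on its underside, 88 mm ahead of the lid's origin along the lid's x. This end goes in first; the square end then closes the mouth.
- lid_bar (a point): Centre of the darker wooden grip bar that stands across the lid's middle: 14 (x) x 64 (y) mm, 20 mm high above the board (its top 26 mm above the lid's underside; this point 16 mm above it). Axes as the lid's.
- loose_soap: The loose wrapped soap bar, a block 56 (x) x 85 (y) x 28 mm lying flat on the open table beyond the lid, with the small gift box to one side of it, 0.12 kg. Origin: centre of its underside.
- packed_soap: The soap bar already packed, 56 (x) x 85 (y) x 28 mm, flat on the case's floor against its far wall, its long side across the case; it leaves about 105 mm of the case's length free at the mouth end. Origin: centre of its underside.
- gift_box: Bystander: small lidded gift box, about a 53 mm cube, to one side of the loose soap. Origin: centre of its underside. Leave alone.
- ribbon_spool: Bystander: ribbon spool lying flat with a loose ribbon end, 81 x 84 x 26 mm, between the case and the candle jars. Origin: centre of the underside of the spool. Leave alone.
- tag_bundle: Bystander: tied bundle of card tags, 98 x 45 x 17 mm, flat at the front left of the table. Origin: on its underside. Leave alone.
Things that resemble listed ones, but are neither listed nor needed, are in the scene too. Leave any green look-alike of the loose_soap alone.

How it is judged:
On the way, in this order (a step that is already met when the one before it is completed fails the run):
1. the loose soap lies flat in the case and is released (x of loose_soap in the frame of gift_case between -0.06 and 0.06 m and y of loose_soap in the frame of gift_case between -0.03 and 0.03 m and z of loose_soap in the frame of gift_case between 0.004 and 0.014 m and angle between loose_soap's own z axis and vertical below 0.12 rad and contact force between the fingers and loose_soap below 0.1 N), for 0.2 s.
2. the lid's leading end is in both grooves, the lid still at least 60 mm from home (y of case_lid in the frame of gift_case between -0.005 and 0.005 m and z of case_lid in the frame of gift_case between 0.041 and 0.049 m and angle between the x axis of case_lid and the x axis of gift_case, either way round below 0.06 rad and angle between case_lid's own z axis and vertical below 0.05 rad and x of lid_front in the frame of gift_case between -0.072 and 0.023 m), for 0.1 s.
At the end, for the whole second after the job is handed in: The lid, rounded end at the far wall, sits in both grooves, level and square to the case (5 mm sideways), its leading edge within 4 mm of the far wall, at rest; both soaps lie flat on the floor of the case under it (y of case_lid in the frame of gift_case between -0.005 and 0.005 m and z of case_lid in the frame of gift_case between 0.041 and 0.049 m and angle between the x axis of case_lid and the x axis of gift_case, either way round below 0.06 rad and angle between case_lid's own z axis and vertical below 0.05 rad and x of lid_front in the frame of gift_case between 0.079 and 0.088 m and x of loose_soap in the frame of gift_case between -0.06 and 0.06 m and y of loose_soap in the frame of gift_case between -0.03 and 0.03 m and z of loose_soap in the frame of gift_case between 0.004 and 0.014 m and angle between each of loose_soap, packed_soap's own z axis and vertical below 0.12 rad and x of packed_soap in the frame of gift_case between -0.06 and 0.06 m and y of packed_soap in the frame of gift_case between -0.03 and 0.03 m and z of packed_soap in the frame of gift_case between 0.004 and 0.014 m and linear speed of case_lid below 0.02 m/s); the robot touches nothing.
It fails at once if the small lidded gift box is shifted by more than 25 mm or tipped (distance of gift_box from where it was at the start of the episode above 0.025 m or angle between gift_box's own z axis and vertical above 0.3 rad).
It fails at once if the ribbon spool is shifted by more than 25 mm or tipped (distance of ribbon_spool from where it was at the start of the episode above 0.025 m or angle between ribbon_spool's own z axis and vertical above 0.3 rad).
It fails at once if the bundle of tags is shifted by more than 25 mm or tipped (distance of tag_bundle from where it was at the start of the episode above 0.025 m or angle between tag_bundle's own z axis and vertical above 0.3 rad).
It also fails if it takes over 72 s, if anything falls off the work surface, if the arm or the gripper's body presses on something with over 40 N, if the wrist force passes 120 N, or if a joint passes its speed limit or range.

## Working session

There is one attempt and no reset: what is moved stays moved. The work goes in short steps, Python scripts to look and compute and a tool call to move; the robot and the scene stay as the last step left them, time stands still between calls to the robot, and variables do not carry over. Pictures are saved under pics/ and viewed, at most 10 in all, crops included, and the job is handed in when it is done.

Besides the shell and the picture viewer there is one more tool, called after "Request:" as name(argument=value, ...) on one line, values as JSON. jog_arm: Moves the arm, as the interface text tells. Its arguments: {"type":"object","properties":{"commands":{"type":"array"},"newtons":{"type":"number"}},"required":["commands"]}

```bash
mkdir -p pics; ls; python3 - <<'E'
from station import arm,cams
import cv2,numpy as np
print(arm.observe())
for n in ("scene","side"):
    p,d=cams.snapshot(n); c=cams.calibration(n)
    np.savez(f"{n}0.npz",p=p,d=d,K=c["camera_matrix"],T=c["cam_to_world"])
    cv2.imwrite(f"pics/{n}0.png",p[:,:,::-1]); print(n,c, (d>0).mean())
E
```

```text
pics
{'time': 0.0, 'joint_pos': array([ 1.14097053e+00,  4.23839095e-01,  1.63065824e+00, -3.56451497e-07,
        1.08861748e+00, -1.89889075e-02]), 'qvel': array([-1.85793724e-03, -5.78916082e-04,  1.73465253e-03,  9.55680367e-04,
        5.08465765e-04,  1.63048347e-05]), 'effort': array([ 1.14944443e-03, -5.44612598e+01, -2.73665679e+01,  6.44319411e-02,
        2.28405307e-02, -1.03830710e-04]), 'eef_pos': array([0.24933979, 0.57247948, 0.2008153 ]), 'ee_rot': array([-1.69208285e-04,  2.03976683e-01,  9.78975451e-01, -7.42032337e-04]), 'wrist_force': array([ 1.45543405, -0.01490531,  0.93134828]), 'ft_torque': array([-0.01563511,  0.02129553, -0.04749253]), 'grasp_force': 0.0, 'grip_width': 0.9977297998503605}
scene {'camera_matrix': array([[380.41703526,   0.        , 320.14349058],
       [  0.        , 380.41703526, 197.98310406],
       [  0.        ,   0.        ,   1.        ]]), 'cam_to_world': array([[-0.74474343,  0.34158536, -0.57330329, -0.15618721],
       [-0.66708771, -0.40517309,  0.62516298,  0.83065948],
       [-0.01874055,  0.8480296 ,  0.52961739,  0.69551554],
       [ 0.        ,  0.        ,  0.        ,  1.        ]])} 0.99584765625
side {'camera_matrix': array([[518.6580365 ,   0.        , 317.84921457],
       [  0.        , 518.6580365 , 191.30438216],
       [  0.        ,   0.        ,   1.        ]]), 'cam_to_world': array([[-0.98091232,  0.09962322, -0.16699171,  0.29646587],
       [-0.19442564, -0.51623375,  0.83408715,  1.20596238],
       [-0.00311231,  0.85063384,  0.52574936,  0.76461551],
       [ 0.        ,  0.        ,  0.        ,  1.        ]])} 0.99603125
```

View pics/scene0.png

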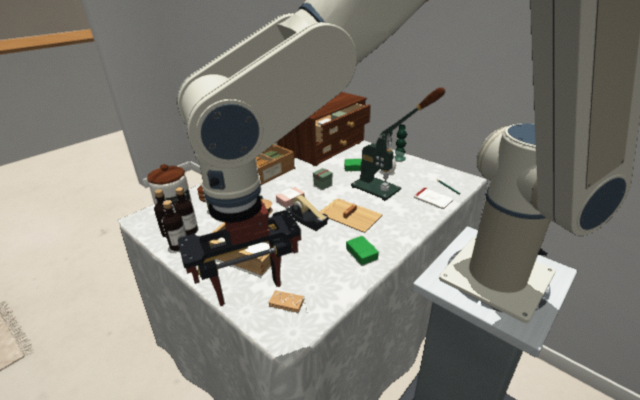

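View pics/side0.png

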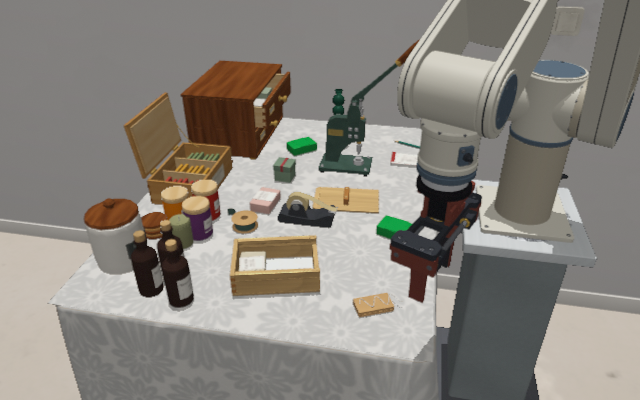

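The side view shows the case at (275,265), its packed soap at (252,261), and the lid with its bar at (347,198). The gift box is at (285,170), the spool at (245,221) and the tags at (373,305).

Soap candidates are pink/white (265,200), green (394,229), green (302,146) and the packed one (252,261). I choose the pink block at (265,200): it lies beyond the lid, beside the gift box. I'll check that in a crop and measure.

```bash
cat > h.py <<'E'
import numpy as np,cv2
def pts(p,d,K,T):
    v,u=np.mgrid[:400,:640]; 
    c=np.stack([(u-K[0,2])/K[0,0]*d,-(v-K[1,2])/K[1,1]*d,-d],-1)
    return c@T[:3,:3].T+T[:3,3]
def load(n):
    z=np.load(n); return z["p"],z["d"],pts(z["p"],z["d"],z["K"],z["T"])
E
python3 - <<'E'
from h import *
p,d,W=load("side0.npz")
for u,v in [(265,195),(265,207),(285,165),(347,190),(330,198),(370,200),(252,258),(290,263),(245,218),(373,303),(305,205),(394,225),(302,145),(350,250),(276,282),(300,243)]:
    print((u,v),W[v,u].round(3),p[v,u])
c=cv2.resize(p[130:330,200:440],None,fx=3,fy=3,interpolation=cv2.INTER_CUBIC)
cv2.imwrite("pics/crop0.png",c[:,:,::-1])
E
```

```text
(265, 195) [0.665 0.084 0.029] [218 215 208]
(265, 207) [0.651 0.134 0.025] [132 105  98]
(285, 165) [ 0.642 -0.045  0.053] [124 147 124]
(347, 190) [0.454 0.017 0.029] [176 122  64]
(330, 198) [0.498 0.034 0.008] [202 171 116]
(370, 200) [0.39  0.024 0.009] [204 172 118]
(252, 258) [0.616 0.355 0.038] [227 227 220]
(290, 263) [0.538 0.323 0.01 ] [228 229 227]
(245, 218) [0.689 0.183 0.018] [127  98  64]
(373, 303) [0.34  0.422 0.017] [197 178 154]
(305, 205) [0.54  0.154 0.058] [126 112  80]
(394, 225) [0.317 0.158 0.03 ] [ 19 162  71]
(302, 145) [ 0.634 -0.225  0.028] [ 17 158  68]
(350, 250) [0.413 0.241 0.002] [203 202 199]
(276, 282) [0.544 0.419 0.036] [118  94  61]
(300, 243) [0.521 0.291 0.045] [131 105  69]
```

View pics/crop0.png

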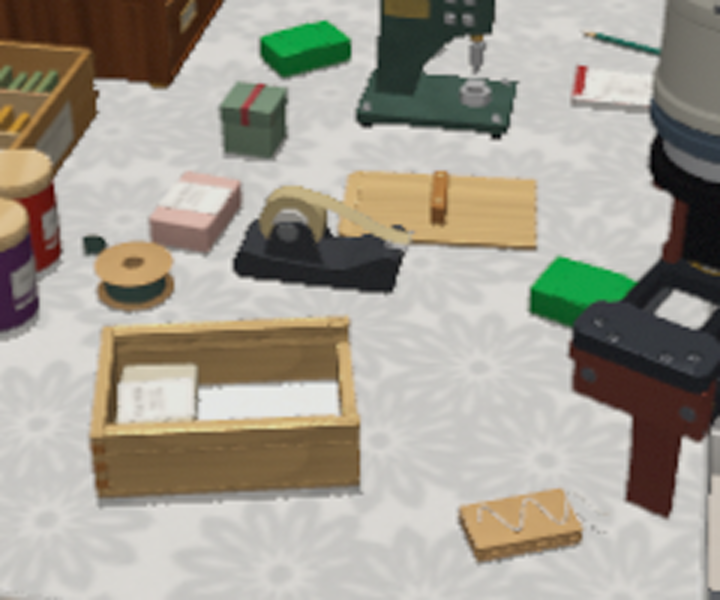

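The crop confirms the pink block at crop (197,210) is the loose soap: it stands beside the gift box and isn't green. The lid's near-left corner is partly hidden by a tape dispenser, an unlisted obstacle about 60 mm high. Next I measure everything.

```bash
cat >> h.py <<'E'
def rect(W,box,zr,name,mask=None,q=True):
    u0,v0,u1,v1=box; S=np.zeros(W.shape[:2],bool); S[v0:v1,u0:u1]=1
    S&=(W[...,2]>zr[0])&(W[...,2]<zr[1])
    if mask is not None: S&=mask
    n,l,st,_=cv2.connectedComponentsWithStats(S.astype(np.uint8)); 
    k=1+np.argmax(st[1:,4]); P=W[l==k]
    r=cv2.minAreaRect((P[:,:2]*1000).astype(np.float32))
    print(name,len(P),"ctr",np.round(r[0],1),"size",np.round(r[1],1),"ang",round(r[2],2),"z",np.percentile(P[:,2],[5,50,95]).round(4)); return P,r
E
python3 - <<'E'
from h import *
for n in ("side0.npz","scene0.npz"):
    p,d,W=load(n); X=W[...,:2]
    def reg(x0,x1,y0,y1): return (W[...,0]>x0)&(W[...,0]<x1)&(W[...,1]>y0)&(W[...,1]<y1)
    hsv=cv2.cvtColor(p,cv2.COLOR_RGB2HSV)
    B=(0,0,640,400)
    print(n)
    for a in [((.6,.73,.03,.16),(.022,.036),"soap top"),((.33,.57,-.06,.11),(.0045,.014),"lid"),((.40,.5,-.06,.11),(.018,.036),"bar"),((.42,.70,.25,.45),(.052,.068),"case rim"),((.42,.70,.25,.45),(.03,.042),"packed top"),((.6,.73,-.09,.03),(.045,.062),"giftbox"),((.62,.76,.14,.24),(.008,.04),"spool"),((.28,.42,.36,.48),(.009,.03),"tags"),((.44,.66,.1,.22),(.02,.09),"tape"),((.25,.40,.1,.22),(.02,.04),"green")]:
        try: rect(W,B,a[1],a[2],reg(*a[0]))
        except Exception as e: print(a[2],e)
    # case rim detail
    if n[1]=="i":
        S=reg(.40,.70,.25,.45)
        for lo,hi in((.052,.068),(.038,.05)):
            P=W[S&(W[...,2]>lo)&(W[...,2]<hi)]; print("case",lo,P.min(0).round(3),P.max(0).round(3))
E
```

```text
side0.npz
soap top 412 ctr [665.3  89.8] size [87.8 58.4] ang 82.75 z [0.0238 0.029  0.0322]
lid 1187 ctr [455.8  27. ] size [175.7 120.1] ang 5.76 z [0.0051 0.0074 0.0099]
bar 76 ctr [456.2  28.3] size [13.5 66.8] ang 8.47 z [0.0214 0.0269 0.0289]
case rim 1218 ctr [562.  359.9] size [186.4 133.2] ang 14.63 z [0.0538 0.0601 0.0628]
packed top 801 ctr [566.7 343.8] size [165.3  79.8] ang 15.58 z [0.0317 0.0372 0.0408]
giftbox 214 ctr [649.6 -59.2] size [58.2 53.7] ang 85.76 z [0.0471 0.0529 0.0556]
spool 435 ctr [705.  189.1] size [64.4 98.6] ang 75.34 z [0.0098 0.0262 0.0291]
tags 625 ctr [337.8 416.6] size [83.4 47.1] ang 23.62 z [0.0103 0.0153 0.0179]
tape 1146 ctr [536.2 142.8] size [146.3  58.7] ang 0.6 z [0.0221 0.0397 0.0772]
green 410 ctr [318.1 153.4] size [64.  73.2] ang 70.32 z [0.0229 0.0291 0.0317]
case 0.052 [0.457 0.273 0.052] [0.666 0.446 0.065]
case 0.038 [0.456 0.278 0.038] [0.658 0.446 0.05 ]
scene0.npz
soap top 247 ctr [664.2  86.3] size [85.7 59.4] ang 83.49 z [0.0247 0.0299 0.0323]
lid 1024 ctr [456.9  20. ] size [184.5 125.7] ang 2.09 z [0.0056 0.008  0.0106]
bar 75 ctr [454.8  26.6] size [14.9 64.1] ang 5.33 z [0.0197 0.0269 0.0299]
case rim 59 ctr [509.1 403.4] size [47.1 14.5] ang 17.67 z [0.0536 0.0606 0.0626]
packed top 88 ctr [472.  387.8] size [66.7 37.1] ang 56.85 z [0.0307 0.036  0.0406]
giftbox 142 ctr [649.4 -63.8] size [54.9 57.8] ang 82.24 z [0.047  0.0536 0.0564]
spool 82 ctr [697.2 164.6] size [25.5 98.4] ang 64.24 z [0.0142 0.0276 0.0296]
tags 486 ctr [340.6 415.9] size [75.2 44.4] ang 24.86 z [0.0105 0.0157 0.0178]
tape 758 ctr [562.5 136.4] size [ 60.8 197.4] ang 85.82 z [0.023  0.0394 0.0778]
green 475 ctr [312.2 154.2] size [57.2 86.3] ang 70.62 z [0.0228 0.0295 0.0319]
```

Request:
jog_arm(commands=[[1,[0,0,0],0.0373],[1,[0,0,0],0.0373],[1,[0,0,0],0.0373],[1,[0,0,0],0.0373],[1,[0,0,0],0.0373],[1,[0,0,0],0.0373],[1,[0,0,0],0.0373],[1,[0,0,0],0.0373],[1,[0,0,0],0.0373],[1,[0,0,0],0.0373]])

```text
time: 0.93
eef_pos: [0.2494, 0.5727, 0.2011]
ee_rot: [0.0, 0.713, 0.701, -0.0]
wrist_force: [-0.5, -0.6, 0.4]
grip_width: 0.998
grasp_force: 0.0
```

Request:
jog_arm(commands=[[1,[0,0,0],0.0367],[1,[-0.0268,0.0296,0],0],[1,[-0.0268,0.0296,0],0],[1,[-0.0268,0.0296,0],0],[1,[-0.0268,0.0296,0],0],[1,[-0.0268,0.0296,0],0],[1,[-0.0268,0.0296,0],0],[1,[-0.0268,0.0296,0],0],[1,[-0.0268,0.0296,0],0],[1,[0,0,0],0]])

```text
time: 1.77
eef_pos: [0.4607, 0.3257, 0.2014]
ee_rot: [0.001, 0.752, 0.659, -0.0]
wrist_force: [-0.1, -0.6, -0.8]
grip_width: 0.997
grasp_force: 0.0
```

Request:
jog_arm(commands=[[1,[-0.0268,0.0296,0],0],[1,[-0.0268,0.0296,0],0],[1,[-0.0268,0.0296,0],0],[1,[-0.0268,0.0296,0],0],[1,[-0.0268,0.0296,0],0],[1,[-0.0268,0.0296,0],0],[1,[-0.0268,0.0296,0],0],[1,[-0.0268,0.0296,0],0],[1,[0,0,0],0],[1,[0,0,0],0]])

```text
time: 2.6
eef_pos: [0.6654, 0.0864, 0.2007]
ee_rot: [-0.0, 0.752, 0.66, -0.0]
wrist_force: [-0.6, 1.1, 0.4]
grip_width: 1.001
grasp_force: 0.0
```

```bash
cat >> h.py <<'E'
def reg(W,x0,x1,y0,y1): return (W[...,0]>x0)&(W[...,0]<x1)&(W[...,1]>y0)&(W[...,1]<y1)
def snap(n,tag):
    from station import arm,cams
    s=arm.observe(); c=cams.calibration(n); p,d=cams.snapshot(n)
    cv2.imwrite(f"pics/{tag}.png",p[:,:,::-1]); np.savez(f"{tag}.npz",p=p,d=d,K=c["camera_matrix"],T=c["cam_to_world"])
    q=s["ee_rot"]; print("t",s["time"],"tcp",s["eef_pos"].round(4),"tooly deg",round(np.degrees(2*np.arctan2(q[2],q[1]))-90,2),"cam",c["cam_to_world"][:3,3].round(3))
    return load(f"{tag}.npz")
E
python3 - <<'E'
from h import *
p,d,W=snap("wrist","w1")
B=(0,0,640,400)
for a in [((.6,.74,.03,.16),(.022,.036),"soap top"),((.33,.57,-.06,.11),(.0045,.014),"lid"),((.40,.5,-.06,.11),(.018,.036),"bar"),((.6,.73,-.09,.03),(.045,.062),"giftbox")]:
    try: rect(W,B,a[1],a[2],reg(W,*a[0]))
    except Exception as e: print(a[2],e)
E
```

```text
t 2.6 tcp [0.6654 0.0864 0.2007] tooly deg -7.45 cam [0.675 0.164 0.385]
soap top 2794 ctr [666.2  87.5] size [84.4 55.5] ang 83.62 z [0.0269 0.0286 0.0299]
lid 7011 ctr [456.7  25.3] size [177.6 111.8] ang 5.61 z [0.0052 0.0064 0.0078]
bar 540 ctr [457.9  25.7] size [14.2 63.2] ang 5.58 z [0.0194 0.0259 0.0275]
giftbox 1138 ctr [651.7 -56.1] size [42.9 52.7] ang 83.64 z [0.0487 0.0526 0.0538]
```

View pics/w1.png

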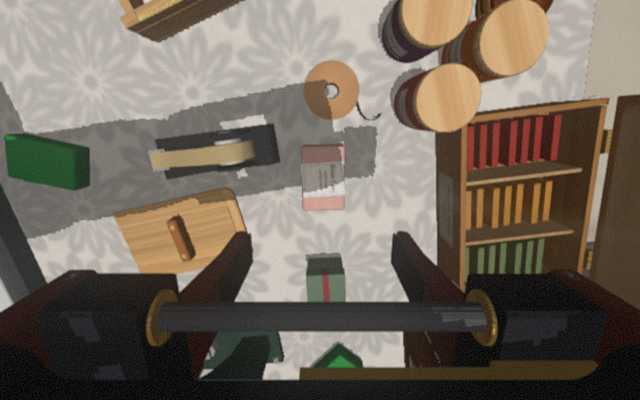

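The wrist view shows the pink soap centred under the tool at (323,177), the lid's rounded end towards the far side at (240,200), and the jars at the upper right. Before descending I check the gripper footprint for tall neighbours.

```bash
python3 - <<'E'
from h import *
a=np.radians(-6.4); c=np.array([.6662,.0875])
for n in("w1","side0"):
    p,d,W=load(n+".npz"); P=W[d>0]; r=P[:,:2]-c
    u=r@[np.cos(a),np.sin(a)]; v=r@[-np.sin(a),np.cos(a)]
    for nm,U,V,z0 in(("body",.13,.08,.07),("fingers",.065,.018,.006)):
        S=(abs(u)<U)&(abs(v)<V)&(P[:,2]>z0)&(P[:,2]<.16)
        if nm=="fingers": S&=abs(u)>.035
        print(n,nm,S.sum(), P[S].min(0).round(3) if S.any() else "",P[S].max(0).round(3) if S.any() else "", abs(u[S]).min().round(3) if S.any() else "")
E
```

```text
w1 body 1473 [0.54 0.13 0.07] [0.804 0.157 0.093] 0.085
w1 fingers 0   
side0 body 157 [0.541 0.13  0.07 ] [0.802 0.156 0.094] 0.086
side0 fingers 0
```

Request:
jog_arm(commands=[[1,[0.0012,0.0007,0],-0.0055],[1,[0,0,0.036],0],[1,[0,0,0.036],0],[1,[0,0,0.036],0],[1,[0,0,0.036],0],[1,[0,0,0.03],0],[1,[0,0,0.015],0],[1,[0,0,0.0065],0],[1,[0,0,0],0],[1,[0,0,0],0]], newtons=15)

```text
time: 3.48
eef_pos: [0.6667, 0.0895, 0.0075]
ee_rot: [0.001, 0.745, 0.668, 0.001]
wrist_force: [0.9, 0.0, -0.3]
grip_width: 1.004
grasp_force: 0.0
```

Request:
jog_arm(commands=[[-1,[0,0,0],0],[-1,[0,0,0],0],[-1,[0,0,0],0],[-1,[0,0,0],0],[-1,[0,0,0],0],[-1,[0,0,0],0],[-1,[0,0,0],0],[-1,[0,0,0],0]], newtons=15)

```text
time: 4.15
eef_pos: [0.6645, 0.0888, 0.0073]
ee_rot: [-0.001, 0.745, 0.667, -0.001]
wrist_force: [1.3, -1.3, 6.0]
grip_width: 0.453
grasp_force: 3.1
```

```bash
python3 - <<'E'
from h import *
from station import arm
s=arm.observe(); print(s["grip_width"],s["grasp_force"],s["wrist_force"])
p,d,W=snap("wrist","w2"); p,d,W=snap("side","s2")
c=cv2.resize(p[130:280,200:360],None,fx=4,fy=4); w=cv2.imread("pics/w2.png")
cv2.imwrite("pics/s2c.png",np.vstack([cv2.resize(c[:,:,::-1],(480,300)),cv2.resize(w,(480,300))]))
E
```

```text
0.4529511523022769 3.123989822342992 [ 1.2673452  -1.29908411  5.98849406]
t 4.15 tcp [0.6645 0.0888 0.0073] tooly deg -6.3 cam [0.673 0.167 0.191]
t 4.2 tcp [0.666  0.0888 0.0073] tooly deg -6.29 cam [0.296 1.206 0.765]
```

View pics/s2c.png

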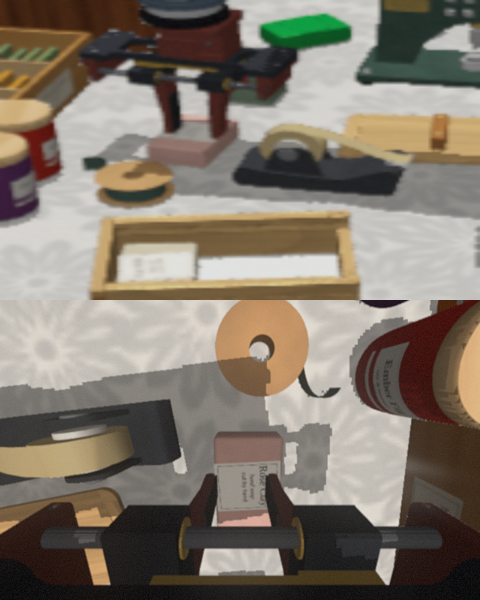

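```bash
python3 - <<'E'
from h import *
from station import arm
a=np.radians(-6.3); c=np.array([.665,.0888])
for n in("w2","s2"):
    p,d,W=load(n+".npz"); hsv=cv2.cvtColor(p,cv2.COLOR_RGB2HSV).astype(int)
    r=W[...,:2]-c; u=r@[np.cos(a),np.sin(a)]; v=r@[-np.sin(a),np.cos(a)]
    z=W[...,2]; S=(abs(u)<.07)&(abs(v)<.06)&(d>0)&(z>-.01)
    light=S&(hsv[...,2]>110)&(z<.045)&(z>.02)
    dark=S&(hsv[...,2]<95)&(z>.005)&(z<.09)
    print(n,"light",light.sum(),"u",np.percentile(u[light],[1,50,99]).round(4),"v",np.percentile(v[light],[1,50,99]).round(4),"z",np.percentile(z[light],[1,25,50,75,99]).round(4))
    A=np.c_[u[light],v[light],np.ones(light.sum())]; print(np.linalg.lstsq(A,z[light],rcond=None)[0].round(3))
    for lo in np.arange(.0,.09,.01):
        m=dark&(z>=lo)&(z<lo+.01)
        if m.sum()>3: print("dark z",lo.round(3),m.sum(),"u-",u[m&(u<0)].min(initial=9).round(4),u[m&(u<0)].max(initial=-9).round(4),"u+",u[m&(u>0)].min(initial=9).round(4),u[m&(u>0)].max(initial=-9).round(4),"v",v[m].min().round(3),v[m].max().round(3))
E
```

```text
w2 light 8850 u [-0.0225  0.0011  0.0308] v [-0.0397  0.009   0.0394] z [0.0267 0.0283 0.0287 0.0292 0.0302]
[-0.002 -0.003  0.029]
dark z 0.0 42 u- -0.0206 -0.0017 u+ 0.0003 0.029 v 0.04 0.041
dark z 0.01 561 u- -0.0598 -0.0004 u+ 0.0003 0.0296 v 0.02 0.06
dark z 0.02 1208 u- -0.0697 -0.0004 u+ 0.0008 0.0243 v -0.026 0.06
dark z 0.03 1146 u- -0.07 -0.0211 u+ 0.0186 0.0272 v -0.012 0.06
dark z 0.04 391 u- -0.0303 -0.021 u+ 0.0187 0.0276 v -0.011 0.011
dark z 0.05 472 u- -0.0302 -0.0209 u+ 0.0186 0.0276 v -0.011 0.011
dark z 0.06 590 u- -0.0316 -0.0209 u+ 0.0187 0.0288 v -0.01 0.011
dark z 0.07 763 u- -0.0326 -0.0209 u+ 0.0186 0.0302 v -0.009 0.011
dark z 0.08 797 u- -0.0315 -0.0209 u+ 0.0187 0.0293 v -0.011 0.011
s2 light 318 u [-0.0253  0.0033  0.0295] v [-0.0394  0.0189  0.0448] z [0.0203 0.0272 0.029  0.0303 0.0362]
[ 0.023 -0.04   0.029]
dark z 0.02 10 u- -0.0652 -0.0234 u+ 0.0211 0.024 v -0.026 0.055
dark z 0.03 42 u- -0.0695 -0.022 u+ 0.0157 0.0234 v -0.011 0.056
dark z 0.04 39 u- -0.0291 -0.02 u+ 0.0147 0.0209 v -0.011 0.018
dark z 0.05 31 u- -0.0279 -0.0212 u+ 0.0152 0.0213 v -0.01 0.014
dark z 0.06 35 u- -0.0306 -0.0219 u+ 0.0154 0.0248 v -0.011 0.015
dark z 0.07 36 u- -0.0309 -0.0221 u+ 0.015 0.0255 v -0.006 0.016
dark z 0.08 46 u- -0.0322 -0.0235 u+ 0.0147 0.025 v -0.011 0.014
```

```bash
python3 - <<'E'
from h import *
for n,c,a,zt in(("w1",(.6654,.0864),-7.45,.2007),("w2",(.665,.0888),-6.3,.0073)):
    a=np.radians(a); p,d,W=load(n+".npz"); V=p.max(-1).astype(int)
    r=W[...,:2]-c; u=r@[np.cos(a),np.sin(a)]; v=r@[-np.sin(a),np.cos(a)]; z=W[...,2]-zt
    for s in(-1,1):
        S=(d>0)&(abs(v)<.014)&(s*u>.0)&(s*u<.075)&(z>-.02)&(z<.06)&(V<95)
        if n=="w2": S&=W[...,2]>.0295
        h=np.histogram(z[S],np.arange(-.02,.061,.005)); print(n,s,"rel z min",np.percentile(z[S],[0,1,3]).round(4)); print(h[0])
        for k in np.arange(-.02,.06,.01):
            m=S&(z>k)&(z<k+.01)
            if m.sum()>5: print("   ",k.round(3),m.sum(),(s*u[m]).min().round(4),(s*u[m]).max().round(4),v[m].min().round(3),v[m].max().round(3))
E
```

```text
w1 -1 rel z min [0.0205 0.0239 0.0251]
[  0   0   0   0   0   0   0   0  30 114 133 136 156 163 185 210]
    0.02 144 0.0443 0.0529 -0.01 0.011
    0.03 269 0.0442 0.0529 -0.011 0.011
    0.04 319 0.044 0.053 -0.011 0.011
    0.05 395 0.0441 0.054 -0.01 0.011
w1 1 rel z min [0.0217 0.0235 0.0246]
[  0   0   0   0   0   0   0   0  41 110 128 137 162 165 187 210]
    0.02 151 0.0427 0.0513 -0.011 0.011
    0.03 265 0.0427 0.0513 -0.01 0.011
    0.04 327 0.0428 0.0515 -0.01 0.011
    0.05 397 0.0426 0.0523 -0.011 0.011
w2 -1 rel z min [0.0223 0.0233 0.0244]
[  0   0   0   0   0   0   0   0  32  85  88  99 109 105 135 149]
    0.02 117 0.0211 0.0298 -0.01 0.011
    0.03 187 0.021 0.0303 -0.012 0.011
    0.04 214 0.0209 0.03 -0.01 0.011
    0.05 284 0.0209 0.0312 -0.01 0.011
w2 1 rel z min [0.0222 0.0239 0.0246]
[  0   0   0   0   0   0   0   0  29  84  85 101 107 114 129 147]
    0.02 113 0.0186 0.0272 -0.011 0.011
    0.03 186 0.0187 0.0275 -0.011 0.011
    0.04 221 0.0186 0.0276 -0.011 0.011
    0.05 276 0.0187 0.0284 -0.01 0.011
```

```bash
python3 - <<'E'
from h import *
a=np.radians(-6.3); c=np.array([.665,.0888])
for n in("s2","w2"):
    p,d,W=load(n+".npz")
    r=W[...,:2]-c; u=r@[np.cos(a),np.sin(a)]; v=r@[-np.sin(a),np.cos(a)]; z=W[...,2]
    for k in np.arange(.03,.2,.01):
        m=(d>0)&(abs(u)<.1)&(abs(v)<.045)&(z>k)&(z<k+.01)
        if m.sum()>4: print(n,k.round(3),m.sum(),"u",u[m].min().round(3),u[m].max().round(3),"v",v[m].min().round(3),v[m].max().round(3))
E
```

```text
s2 0.03 156 u -0.077 0.029 v -0.038 0.044
s2 0.04 44 u -0.029 0.025 v -0.015 0.018
s2 0.05 39 u -0.028 0.024 v -0.01 0.015
s2 0.06 45 u -0.085 0.026 v -0.011 0.037
s2 0.07 56 u -0.098 0.029 v -0.009 0.045
s2 0.08 54 u -0.098 0.031 v -0.011 0.044
s2 0.09 48 u -0.033 0.034 v -0.012 0.017
s2 0.1 23 u -0.08 0.029 v -0.014 0.016
s2 0.11 130 u -0.083 0.081 v -0.029 0.037
s2 0.12 244 u -0.083 0.079 v -0.03 0.039
s2 0.13 209 u -0.089 0.085 v -0.032 0.039
s2 0.14 259 u -0.091 0.087 v -0.027 0.038
s2 0.15 490 u -0.091 0.088 v -0.035 0.037
s2 0.16 108 u -0.044 0.017 v -0.02 0.029
s2 0.17 106 u -0.043 0.017 v -0.019 0.029
s2 0.18 50 u -0.043 0.016 v -0.022 0.032
s2 0.19 129 u -0.043 0.012 v -0.033 0.038
w2 0.03 1629 u -0.098 0.03 v -0.038 0.045
w2 0.04 729 u -0.1 0.028 v -0.011 0.045
w2 0.05 1166 u -0.1 0.028 v -0.012 0.045
w2 0.06 1380 u -0.1 0.029 v -0.011 0.045
w2 0.07 2371 u -0.1 0.031 v -0.009 0.045
w2 0.08 858 u -0.1 0.029 v -0.013 0.044
w2 0.09 520 u -0.029 0.027 v -0.013 0.011
w2 0.1 550 u -0.075 0.073 v -0.015 0.031
w2 0.11 7498 u -0.082 0.08 v -0.014 0.033
w2 0.12 21010 u -0.082 0.08 v -0.003 0.034
w2 0.13 20728 u -0.082 0.079 v 0.009 0.033
w2 0.14 16133 u -0.07 0.067 v 0.019 0.033
w2 0.15 65 u -0.063 0.06 v 0.026 0.03
```

The side and wrist depths agree: the fingertips are about 21 mm behind the reported TCP, so the fingers closed on top of the soap, which is still flat. I use tip z = reported z + 0.021 from here on. I'll lift, open and re-measure.

Request:
jog_arm(commands=[[-1,[0,0,-0.03],0],[1,[0,0,-0.03],0],[1,[0,0,-0.02],0],[1,[0,0,0],0],[1,[0,0,0],0],[1,[0,0,0],0],[1,[0,0,0],0],[1,[0,0,0],0],[1,[0,0,0],0]])

```text
time: 5.0
eef_pos: [0.665, 0.0886, 0.0848]
ee_rot: [-0.001, 0.745, 0.667, -0.001]
wrist_force: [-0.1, -0.0, 0.3]
grip_width: 0.833
grasp_force: 0.0
```

```bash
python3 - <<'E'
from h import *
p,d,W=snap("wrist","w3")
rect(W,0 or (0,0,640,400),(.022,.036),"soap",reg(W,.6,.74,.03,.16))
c=(.666,.0875);a=np.radians(-6.3);V=p.max(-1).astype(int)
r=W[...,:2]-c; u=r@[np.cos(a),np.sin(a)]; v=r@[-np.sin(a),np.cos(a)]
for s in(-1,1):
    S=(d>0)&(abs(v)<.014)&(s*u>.02)&(s*u<.075)&(W[...,2]>.06)&(W[...,2]<.15)&(V<95)
    print(s,np.percentile(W[...,2][S],[0,1,3]).round(4),np.percentile((s*u)[S],[1,5,50]).round(4),np.percentile(v[S],[1,99]).round(4))
E
```

```text
t 5.0 tcp [0.665  0.0886 0.0848] tooly deg -6.3 cam [0.673 0.166 0.269]
soap 5543 ctr [668.9  87.2] size [84. 56.] ang 83.84 z [0.0272 0.0287 0.0298]
-1 [0.108  0.1094 0.1108] [0.0381 0.0382 0.0387] [-0.0086  0.0119]
1 [0.1074 0.109  0.1106] [0.0345 0.0346 0.0351] [-0.0089  0.012 ]
```

Request:
jog_arm(commands=[[1,[-0.0016,0.0047,0],0],[1,[0,0,0],0],[1,[0,0,0.025],0],[1,[0,0,0.025],0],[1,[0,0,0.025],0],[1,[0,0,0.015],0],[1,[0,0,0.01],0],[1,[0,0,0],0],[1,[0,0,0],0]])

```text
time: 5.8
eef_pos: [0.6706, 0.0866, -0.0138]
ee_rot: [-0.0, 0.745, 0.667, -0.0]
wrist_force: [-0.6, -0.2, 0.6]
grip_width: 0.998
grasp_force: 0.0
```

Request:
jog_arm(commands=[[-1,[0,0,0],0],[-1,[0,0,0],0],[-1,[0,0,0],0],[-1,[0,0,0],0],[-1,[0,0,0],0],[-1,[0,0,0],0],[-1,[0,0,0],0],[-1,[0,0,0],0]], newtons=15)

```text
time: 6.47
eef_pos: [0.6706, 0.0866, -0.0134]
ee_rot: [0.0, 0.745, 0.667, 0.0]
wrist_force: [-1.6, -0.4, 5.2]
grip_width: 0.636
grasp_force: 15.0
```

Request:
jog_arm(commands=[[-1,[0,0,-0.02],0],[-1,[0,0,-0.035],0],[-1,[0,0,-0.035],0],[-1,[0,0,-0.035],0],[-1,[0,0,-0.035],0],[-1,[0,0,0],-0.0296],[-1,[0,0,0],-0.0296],[-1,[0,0,0],-0.0296],[-1,[0,0,0],-0.0296]])

```text
time: 7.22
eef_pos: [0.67, 0.0865, 0.146]
ee_rot: [-0.0, 0.607, 0.795, -0.0]
wrist_force: [-0.0, -0.2, -1.1]
grip_width: 0.637
grasp_force: 15.0
```

Request:
jog_arm(commands=[[-1,[0.0365,-0.0079,0],0],[-1,[0.0365,-0.0079,0],0],[-1,[0.0365,-0.0079,0],0],[-1,[0.0365,-0.0079,0],0],[-1,[0.0365,-0.0079,0],0],[-1,[0.0365,-0.0079,0],0],[-1,[0.0365,-0.0079,0],0],[-1,[0.0365,-0.0079,0],0],[-1,[0,0,0],0],[-1,[0,0,0],0]])

```text
time: 8.05
eef_pos: [0.5323, 0.3538, 0.1456]
ee_rot: [-0.0, 0.607, 0.795, -0.0]
wrist_force: [-0.2, -1.0, -1.5]
grip_width: 0.638
grasp_force: 15.0
```

```bash
python3 - <<'E'
from h import *
from station import arm
s=arm.observe(); print(s["grip_width"],s["grasp_force"])
p,d,W=snap("wrist","w4"); B=(0,0,640,400)
rect(W,B,(.054,.066),"rim",reg(W,.43,.70,.25,.47))
rect(W,B,(.03,.041),"packed",reg(W,.56,.70,.28,.44))
rect(W,B,(.16,.2),"soap",reg(W,.45,.65,.25,.45))
w=cv2.resize(p,(640,400)); z=load("side0.npz")[0]
p2,d2,W2=snap("side","s4"); rect(W2,B,(.054,.066),"rim side",reg(W2,.43,.70,.25,.47))
p0,d0,W0=load("side0.npz")
# rim of side0 and w4: edges along case axes at yaw 15
for n,Wx,zl,zh in(("side0",W0,.055,.066),("w4",W,.055,.066)):
    P=Wx[reg(Wx,.43,.70,.25,.47)&(Wx[...,2]>zl)&(Wx[...,2]<zh)]
    for g in(14,14.5,15,15.5,16):
        a=np.radians(g);u=P[:,:2]@[np.cos(a),np.sin(a)];v=P[:,:2]@[-np.sin(a),np.cos(a)]
        print(n,g,len(P),"u",np.percentile(u,[.5,99.5]).round(4),"v",np.percentile(v,[.5,99.5]).round(4), "w",np.ptp(np.percentile(v,[.5,99.5])).round(4))
E
```

```text
0.6378156445614857 14.999777376651764
t 8.05 tcp [0.5323 0.3538 0.1456] tooly deg 15.23 cam [0.51  0.429 0.329]
rim 4335 ctr [562.5 359.2] size [186.5 125.5] ang 15.07 z [0.0577 0.0604 0.0616]
packed 4353 ctr [614.8 371.2] size [ 60.3 100.3] ang 15.21 z [0.0335 0.0367 0.0381]
soap 13199 ctr [528.7 361.5] size [75.2 69.3] ang 15.81 z [0.1774 0.1877 0.1893]
t 8.1 tcp [0.533  0.3525 0.1456] tooly deg 15.13 cam [0.296 1.206 0.765]
rim side 1137 ctr [561.5 360.5] size [187.5 134.7] ang 15.4 z [0.0554 0.0603 0.0628]
side0 14 1086 u [0.5395 0.7252] v [0.1487 0.2793] w 0.1306
side0 14.5 1086 u [0.5414 0.727 ] v [0.1431 0.2734] w 0.1303
side0 15 1086 u [0.5437 0.7287] v [0.1379 0.268 ] w 0.1301
side0 15.5 1086 u [0.5459 0.7305] v [0.1324 0.2625] w 0.1302
side0 16 1086 u [0.5476 0.7323] v [0.1267 0.2574] w 0.1306
w4 14 4277 u [0.5402 0.7256] v [0.1516 0.2764] w 0.1249
w4 14.5 4277 u [0.5426 0.7272] v [0.1455 0.2703] w 0.1248
w4 15 4277 u [0.5448 0.7289] v [0.1393 0.2641] w 0.1248
w4 15.5 4277 u [0.5471 0.7307] v [0.1331 0.2585] w 0.1254
w4 16 4277 u [0.5493 0.7326] v [0.1269 0.2535] w 0.1266
```

View pics/w4.png

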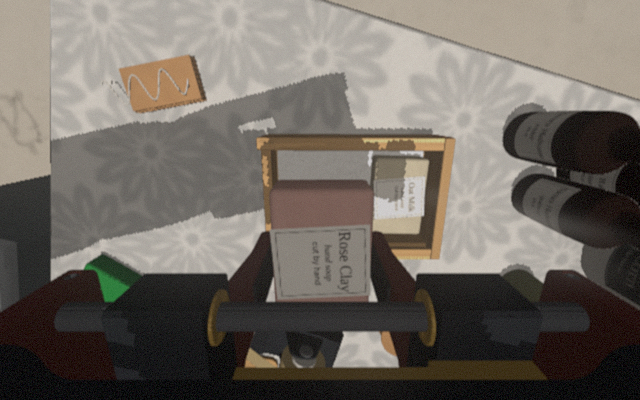

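The wrist view shows the soap held squarely at (322,240) and the case below it, with the packed soap at the right (far) end, (400,195). I compare the held soap with the case frame.

```bash
python3 - <<'E'
from h import *
a=np.radians(15.07); c=np.array([.5625,.3592])
p,d,W=load("w4.npz"); r=W[...,:2]-c; u=r@[np.cos(a),np.sin(a)]; v=r@[-np.sin(a),np.cos(a)]; z=W[...,2]
V=p.max(-1)
S=(z>.1845)&(z<.192)&(abs(u)<.12)&(abs(v)<.1)&(V>90)
n,l,st,_=cv2.connectedComponentsWithStats(S.astype(np.uint8)); S=l==1+np.argmax(st[1:,4])
print("soap top",S.sum(),np.percentile(z[S],[1,50,99]).round(4),"u",np.percentile(u[S],[.2,99.8]).round(4),"v",np.percentile(v[S],[.2,99.8]).round(4))
print(cv2.minAreaRect((np.c_[u[S],v[S]]*1000).astype(np.float32)))
S=(z>.0335)&(z<.041)&(u>-.05)&(u<.082)&(abs(v)<.05)&(V>120)
n,l,st,_=cv2.connectedComponentsWithStats(S.astype(np.uint8)); S=l==1+np.argmax(st[1:,4])
print("packed",S.sum(),"u",np.percentile(u[S],[.2,99.8]).round(4),"v",np.percentile(v[S],[.2,99.8]).round(4))
t=np.array([.5325,.353])-c; print("tcp in case",t@[np.cos(a),np.sin(a)],t@[-np.sin(a),np.cos(a)])
E
```

```text
soap top 11047 [0.1856 0.1877 0.1891] u [-0.0595 -0.0044] v [-0.0223  0.0449]
((-31.93817901611328, 10.702800750732422), (55.86446762084961, 69.00440979003906), 0.4018886983394623)
packed 3401 u [0.0239 0.0792] v [-0.0446  0.0386]
tcp in case -0.03058026045764324 0.0018131934101753748
```

Request:
jog_arm(commands=[[-1,[-0.0024,0.0025,0],0],[-1,[0,0,0.035],0],[-1,[0,0,0.035],0],[-1,[0,0,0.03],0],[-1,[0,0,0.02],0],[-1,[0,0,0.015],0],[-1,[0,0,0.01],0],[-1,[0,0,0.005],0],[-1,[0,0,0],0],[-1,[0,0,0],0]])

```text
time: 8.98
eef_pos: [0.5376, 0.3508, -0.003]
ee_rot: [0.0, 0.609, 0.793, 0.001]
wrist_force: [0.3, 0.3, -1.5]
grip_width: 0.635
grasp_force: 15.0
```

Request:
jog_arm(commands=[[-1,[0,0,0.0015],0],[-1,[0,0,0],0],[0.45,[0,0,0],0],[0.45,[0,0,0],0],[0.45,[0,0,0],0],[0.45,[0,0,0],0],[0.45,[0,0,0],0]])

```text
time: 9.57
eef_pos: [0.5367, 0.3507, -0.0052]
ee_rot: [0.0, 0.609, 0.793, 0.0]
wrist_force: [0.5, -0.1, -0.9]
grip_width: 0.73
grasp_force: 0.0
```

Request:
jog_arm(commands=[[0.45,[0,0,-0.015],0],[0.45,[0,0,-0.03],0],[0.45,[0,0,-0.035],0],[0.45,[0,0,-0.035],0],[0.45,[0,0,-0.035],0],[0.45,[0,0,0],0],[0.45,[0,0,0],0]])

```text
time: 10.15
eef_pos: [0.5382, 0.3516, 0.1482]
ee_rot: [0.001, 0.609, 0.793, 0.003]
wrist_force: [-0.1, 1.7, 0.2]
grip_width: 0.726
grasp_force: 0.0
```

```bash
python3 - <<'E'
from h import *
p,d,W=snap("wrist","w5"); B=(0,0,640,400)
_,R=rect(W,B,(.054,.066),"rim",reg(W,.43,.70,.25,.47))
a=np.radians(15.07); c=np.array(R[0])/1000; r=W[...,:2]-c; u=r@[np.cos(a),np.sin(a)]; v=r@[-np.sin(a),np.cos(a)]; z=W[...,2]
for nm,S in(("loose",(u<.01)),("packed",(u>.01))):
    S=S&(abs(u)<.081)&(abs(v)<.049)&(z>.03)&(z<.042)
    n,l,st,_=cv2.connectedComponentsWithStats(S.astype(np.uint8)); S=l==1+np.argmax(st[1:,4])
    print(nm,S.sum(),np.percentile(u[S],[.5,99.5]).round(4),np.percentile(v[S],[.5,99.5]).round(4),np.percentile(z[S],[1,50,99]).round(4),np.linalg.lstsq(np.c_[u[S],v[S],0*u[S]+1],z[S],rcond=None)[0].round(3))
E
```

```text
t 10.15 tcp [0.5382 0.3516 0.1482] tooly deg 15.02 cam [0.516 0.426 0.332]
rim 4149 ctr [562.5 359. ] size [186.1 125.5] ang 15.26 z [0.0582 0.0604 0.0616]
loose 3887 [-0.0552 -0.0003] [-0.0418  0.0415] [0.0331 0.0366 0.0383] [-0.    -0.004  0.037]
packed 3915 [0.023  0.0787] [-0.0432  0.0403] [0.0321 0.0366 0.0383] [ 0.01  -0.004  0.036]
```

View pics/w5.png

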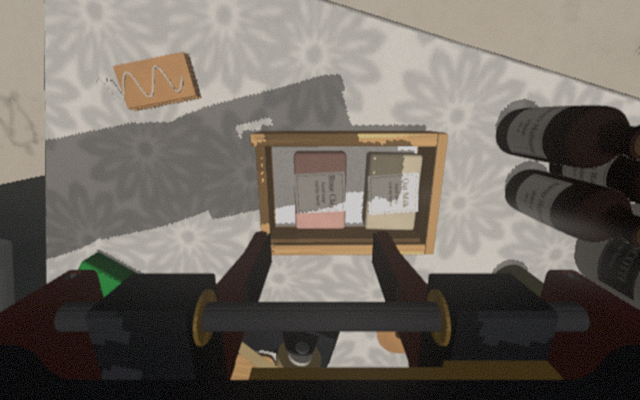

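The soap lies flat in the free half at (320,190), u≈-28 mm, beside the packed one. Next is the lid.

Request:
jog_arm(commands=[[1,[0,0,-0.02],0.0261],[1,[0,0,0],0.0261],[1,[-0.0352,-0.0124,0],0],[1,[-0.0352,-0.0124,0],0],[1,[-0.0352,-0.0124,0],0],[1,[-0.0352,-0.0124,0],0],[1,[-0.0352,-0.0124,0],0],[1,[-0.0352,-0.0124,0],0],[1,[-0.0352,-0.0124,0],0],[1,[-0.0352,-0.0124,0],0]])

```text
time: 11.03
eef_pos: [0.4634, 0.059, 0.1632]
ee_rot: [-0.001, 0.671, 0.741, -0.001]
wrist_force: [1.5, -0.9, -0.8]
grip_width: 0.998
grasp_force: 0.0
```

Request:
jog_arm(commands=[[1,[-0.0352,-0.0124,0],0],[1,[0,0,0],0],[1,[0,0,0],0]])

```text
time: 11.28
eef_pos: [0.4551, 0.0228, 0.1635]
ee_rot: [-0.001, 0.673, 0.74, -0.001]
wrist_force: [0.2, 0.7, 0.4]
grip_width: 1.002
grasp_force: 0.0
```

```bash
cat >> h.py <<'E'
def fingers(p,d,W,c,a,z0,z1):
    a=np.radians(a); V=p.max(-1).astype(int); r=W[...,:2]-c; u=r@[np.cos(a),np.sin(a)]; v=r@[-np.sin(a),np.cos(a)]
    e=[]
    for s in(-1,1):
        S=(d>0)&(abs(v)<.02)&(s*u>.004)&(s*u<.075)&(W[...,2]>z0)&(W[...,2]<z1)&(V<95)
        e.append(s*np.percentile((s*u)[S],3)); print("finger",s,S.sum(),"zmin",np.percentile(W[...,2][S],1).round(4),"u",e[-1].round(4),"v",np.percentile(v[S],[1,99]).round(4))
    print("mid u",np.mean(e).round(4))
E
python3 - <<'E'
from h import *
p,d,W=snap("wrist","w6"); B=(0,0,640,400)
rect(W,B,(.0045,.014),"lid",reg(W,.34,.57,-.06,.11))
_,R=rect(W,B,(.018,.036),"bar",reg(W,.40,.5,-.06,.11))
rect(W,B,(.02,.09),"tape",reg(W,.44,.66,.08,.22))
fingers(p,d,W,np.array(R[0])/1000,5.6,.17,.25)
E
```

```text
t 11.2833 tcp [0.4551 0.0228 0.1635] tooly deg 5.4 cam [0.447 0.101 0.347]
lid 11943 ctr [456.6  25.4] size [176.4 111.1] ang 5.51 z [0.0053 0.0065 0.0077]
bar 639 ctr [457.1  25.8] size [13.2 63.1] ang 5.35 z [0.0238 0.0262 0.0276]
tape 7128 ctr [536.8 139.6] size [147.5  50.2] ang 0.07 z [0.0235 0.047  0.0795]
finger -1 2564 zmin 0.1884 u -0.0468 v [-0.0126  0.0085]
finger 1 2636 zmin 0.1877 u 0.0404 v [-0.013   0.0083]
mid u -0.0032
```

Request:
jog_arm(commands=[[1,[0.0022,0.0032,0],0],[1,[0,0,0.036],0],[1,[0,0,0.036],0],[1,[0,0,0.036],0],[1,[0,0,0.03],0],[1,[0,0,0.02],0],[1,[0,0,0.012],0],[1,[0,0,0.005],0],[1,[0,0,0],0],[1,[0,0,0],0]])

```text
time: 12.17
eef_pos: [0.4599, 0.0277, -0.0104]
ee_rot: [-0.0, 0.671, 0.741, -0.0]
wrist_force: [-0.1, 0.4, 0.8]
grip_width: 1.002
grasp_force: 0.0
```

Request:
jog_arm(commands=[[-1,[0,0,0],0],[-1,[0,0,0],0],[-1,[0,0,0],0],[-1,[0,0,0],0],[-1,[0,0,0],0],[-1,[0,0,0],0],[-1,[0,0,0],0],[-1,[0,0,0],0],[-1,[0,0,0],0],[-1,[0,0,0],0]], newtons=30)

```text
time: 13.0
eef_pos: [0.4595, 0.0269, -0.0105]
ee_rot: [-0.0, 0.672, 0.741, -0.0]
wrist_force: [1.2, 0.9, 0.7]
grip_width: 0.28
grasp_force: 0.0
```

Request:
jog_arm(commands=[[-1,[0,0,0],0],[-1,[0,0,0],0],[-1,[0,0,0],0],[-1,[0,0,0],0],[-1,[0,0,0],0],[-1,[0,0,0],0]])

```text
time: 13.5
eef_pos: [0.4594, 0.0269, -0.0105]
ee_rot: [-0.0, 0.672, 0.741, -0.0]
wrist_force: [-0.7, 0.4, -0.6]
grip_width: 0.159
grasp_force: 30.0
```

Request:
jog_arm(commands=[[-1,[0,0,-0.01],0],[-1,[0,0,-0.025],0],[-1,[0,0,-0.03],0],[-1,[0,0,-0.03],0],[-1,[0,0,-0.025],0],[-1,[0,0,0],-0.0268],[-1,[0,0,0],-0.0268],[-1,[0,0,0],0]])

```text
time: 14.17
eef_pos: [0.46, 0.0269, 0.1109]
ee_rot: [0.001, 0.606, 0.796, 0.001]
wrist_force: [-0.3, 1.2, -1.5]
grip_width: 0.156
grasp_force: 30.0
```

Request:
jog_arm(commands=[[-1,[0.0368,-0.0009,0],0],[-1,[0.0368,-0.0009,0],0],[-1,[0.0368,-0.0009,0],0],[-1,[0.0368,-0.0009,0],0],[-1,[0.0368,-0.0009,0],0],[-1,[0.0368,-0.0009,0],0],[-1,[0.0368,-0.0009,0],0],[-1,[0.0368,-0.0009,0],0],[-1,[0,0,0],0],[-1,[0,0,0],0]])

```text
time: 15.0
eef_pos: [0.3743, 0.3104, 0.1095]
ee_rot: [0.0, 0.606, 0.795, -0.0]
wrist_force: [-0.4, -0.8, -1.6]
grip_width: 0.154
grasp_force: 30.0
```

```bash
python3 - <<'E'
from h import *
p,d,W=snap("wrist","w7"); B=(0,0,640,400)
for z0,z1 in((.10,.135),(.117,.13)): rect(W,B,(z0,z1),"lid",reg(W,.25,.48,.2,.40)&(p.max(-1)>100))
rect(W,B,(.054,.066),"rim",reg(W,.43,.70,.25,.47))
p,d,W=snap("side","s7")
P,_=rect(W,B,(.10,.135),"lid side",reg(W,.25,.48,.2,.40)&(p.max(-1)>100))
E
```

```text
t 15.0 tcp [0.3743 0.3104 0.1095] tooly deg 15.36 cam [0.352 0.386 0.293]
lid 29067 ctr [371.2 316.1] size [176.9  97.6] ang 15.13 z [0.1255 0.1266 0.1276]
lid 29061 ctr [371.2 316.1] size [176.9  97.6] ang 15.13 z [0.1255 0.1266 0.1276]
rim 3029 ctr [593.2 312.2] size [173.3  73.3] ang 37.66 z [0.055  0.0601 0.0613]
t 15.05 tcp [0.3744 0.3091 0.1094] tooly deg 15.29 cam [0.296 1.206 0.765]
lid side 2415 ctr [372.9 309.4] size [176.2 117.4] ang 15.38 z [0.1242 0.1269 0.129 ]
```

View pics/w7.png

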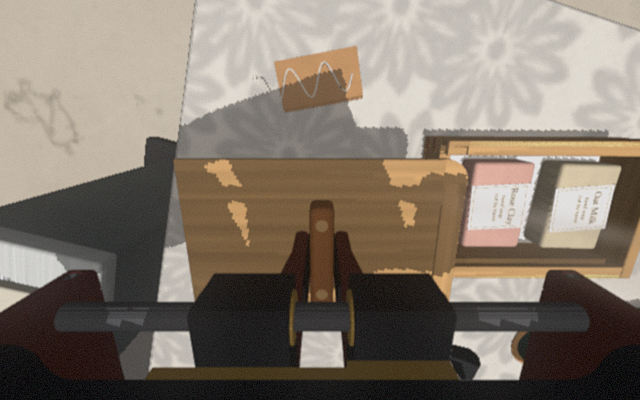

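The wrist view shows the lid held level by its bar at (322,245), rounded end towards the case on the right. Both soaps are visible in the case. Next I work out the lid's pose in the case frame.

```bash
cat >> h.py <<'E'
C=np.array([.5625,.3591]); YAW=15.15
def incase(W):
    a=np.radians(YAW); r=W[...,:2]-C
    return r@[np.cos(a),np.sin(a)], r@[-np.sin(a),np.cos(a)]
def lidpose(p,d,W,zl,zh,um=-.3,uM=.1):
    u,v=incase(W); z=W[...,2]
    S=(d>0)&(z>zl)&(z<zh)&(u>um)&(u<uM)&(abs(v)<.085)&(p.max(-1)>75)
    n,l,st,_=cv2.connectedComponentsWithStats(S.astype(np.uint8)); S=l==1+np.argmax(st[1:,4])
    k=np.linalg.lstsq(np.c_[u[S],v[S],0*u[S]+1],z[S],rcond=None)[0]
    # v+ edge line
    cs=[];bins=np.arange(np.percentile(u[S],2)+.01,np.percentile(u[S],98)-.02,.008)
    for b in bins:
        m=S&(u>=b)&(u<b+.008); cs.append((b+.004,np.percentile(v[m],99.5)))
    cs=np.array(cs); f=np.polyfit(cs[:,0],cs[:,1],1); 
    cu=np.percentile(u[S],[.1,99.9])
    print("lid n",S.sum(),"u",cu.round(4),"centre u",cu.mean().round(4),"edge ang deg",np.degrees(f[0]).round(2),"edge v at centre",np.polyval(f,cu.mean()).round(4),"tilt",k[:2].round(4),"ztop",np.median(z[S]).round(4)); return S
def casepose(p,d,W,lo=-.06):
    u,v=incase(W); z=W[...,2]; S=(z>.055)&(z<.066)&(d>0)
    for nm,m in(("v+ rim",S&(v>.045)&(v<.075)&(u>lo)&(u<.085)),("v- rim",S&(v<-.045)&(v>-.075)&(u>lo)&(u<.085))):
        o=[]
        for b in np.arange(lo,.08,.01):
            k=m&(u>=b)&(u<b+.01)
            if k.sum()>8: o.append((b+.005,np.percentile(v[k],2),np.percentile(v[k],98)))
        o=np.array(o)
        if len(o)>3: print(nm,len(o),"inner/outer v",np.median(o[:,1]).round(4),np.median(o[:,2]).round(4),"ang",np.degrees(np.polyfit(o[:,0],o[:,1],1)[0]).round(2),np.degrees(np.polyfit(o[:,0],o[:,2],1)[0]).round(2))
    k=S&(abs(v)<.07)&(u>-.12)&(u<.12); print("rim u",np.percentile(u[k],[.3,99.7]).round(4))
E
python3 - <<'E'
from h import *
for n in("w7","s7"): print(n); q=load(n+".npz"); lidpose(*q,.12,.132); casepose(*q)
for n in("w5","side0"): print(n); casepose(*load(n+".npz"),-.08)
E
```

```text
w7
lid n 29257 u [-0.2834 -0.108 ] centre u -0.1957 edge ang deg 0.28 edge v at centre 0.0567 tilt [ 0.0003 -0.0004] ztop 0.1266
v+ rim 13 inner/outer v 0.0512 0.0628 ang -0.21 -0.1
v- rim 15 inner/outer v -0.0622 -0.0507 ang 0.91 0.74
rim u [-0.0934  0.0919]
s7
lid n 2407 u [-0.2836 -0.108 ] centre u -0.1958 edge ang deg -0.17 edge v at centre 0.0585 tilt [-0.0006 -0.0076] ztop 0.1269
v+ rim 15 inner/outer v 0.0521 0.0657 ang -0.62 -0.62
v- rim 15 inner/outer v -0.0622 -0.0481 ang 0.01 0.4
rim u [-0.0924  0.0926]
w5
v+ rim 16 inner/outer v 0.0513 0.0623 ang -0.08 -0.08
v- rim 14 inner/outer v -0.0628 -0.051 ang 0.32 -0.0
rim u [-0.0918  0.0926]
side0
v+ rim 16 inner/outer v 0.0529 0.0655 ang -0.45 -0.16
v- rim 16 inner/outer v -0.0611 -0.0479 ang -0.46 -0.67
rim u [-0.0925  0.0926]
```

Request:
jog_arm(commands=[[-1,[-0.0004,0,0.03],0],[-1,[0,0,0.025],0],[-1,[0,0,0.0145],0],[-1,[0,0,0.004],0],[-1,[0,0,0],0],[-1,[0,0,0],0]])

```text
time: 15.6
eef_pos: [0.3758, 0.3079, 0.0365]
ee_rot: [0.0, 0.608, 0.794, -0.0]
wrist_force: [0.4, -0.6, -2.5]
grip_width: 0.159
grasp_force: 30.0
```

```bash
python3 - <<'E'
from h import *
for n in("wrist","side"): q=snap(n,n[0]+"8"); lidpose(*q,.047,.0575,-.3,-.1); casepose(*q); u,v=incase(q[2]); z=q[2][...,2]; 
q=load("w8.npz"); u,v=incase(q[2]); z=q[2][...,2]
m=(u>-.09)&(u<-.085)&(abs(v)<.045)&(z>.035)&(z<.05); print("mouth wall top z",m.sum(),np.median(z[m]) if m.any() else 0)
E
```

```text
t 15.6 tcp [0.3758 0.3079 0.0365] tooly deg 15.16 cam [0.354 0.383 0.22 ]
lid n 29235 u [-0.2825 -0.1073] centre u -0.1949 edge ang deg 0.08 edge v at centre 0.0539 tilt [ 0.0005 -0.0004] ztop 0.0535
v+ rim 5 inner/outer v 0.0508 0.0626 ang 0.0 0.01
rim u [-0.1134 -0.0155]
t 15.65 tcp [0.376  0.3084 0.0369] tooly deg 15.19 cam [0.296 1.206 0.765]
lid n 2367 u [-0.2828 -0.1066] centre u -0.1947 edge ang deg 0.04 edge v at centre 0.0576 tilt [ 0.0011 -0.0053] ztop 0.0544
v+ rim 15 inner/outer v 0.0525 0.066 ang -1.02 0.08
v- rim 14 inner/outer v -0.0618 -0.048 ang -0.32 -0.29
rim u [-0.1194  0.0926]
mouth wall top z 918 0.04454267520327754
```

Request:
jog_arm(commands=[[-1,[0.0015,0,0.0018],0],[-1,[0,0,0],0],[-1,[0,0,0],0],[-1,[0,0,0],0]])

```text
time: 16.03
eef_pos: [0.3749, 0.3103, 0.0346]
ee_rot: [0.0, 0.607, 0.795, 0.0]
wrist_force: [-0.3, 0.5, -2.0]
grip_width: 0.156
grasp_force: 30.0
```

```bash
python3 - <<'E'
from h import *
for n in("wrist","side"): q=snap(n,n[0]+"9"); lidpose(*q,.045,.0575,-.3,-.1); casepose(*q)
E
```

```text
t 16.0333 tcp [0.3749 0.3103 0.0346] tooly deg 15.28 cam [0.353 0.386 0.218]
lid n 29254 u [-0.2827 -0.1075] centre u -0.1951 edge ang deg 0.22 edge v at centre 0.0564 tilt [ 0.001  -0.0002] ztop 0.0516
v+ rim 5 inner/outer v 0.0511 0.0626 ang 0.08 -0.01
rim u [-0.0938 -0.0169]
t 16.0833 tcp [0.3749 0.3102 0.0345] tooly deg 15.28 cam [0.296 1.206 0.765]
lid n 2409 u [-0.2831 -0.1073] centre u -0.1952 edge ang deg 0.45 edge v at centre 0.0593 tilt [ 0.0009 -0.0063] ztop 0.0521
v+ rim 15 inner/outer v 0.0524 0.0658 ang -0.88 -0.39
v- rim 14 inner/outer v -0.0618 -0.0474 ang 0.02 -0.31
rim u [-0.0936  0.0927]
```

Request:
jog_arm(commands=[[-1,[-0.0005,0,0],0.001],[-1,[0,0.006,0],0],[-1,[0,0.006,0],0],[-1,[0,0.006,0],0],[-1,[0,0.006,0],0],[-1,[0,0.006,0],0],[-1,[0,0,0],0],[-1,[0,0,0],0]])

```text
time: 16.8
eef_pos: [0.4043, 0.3174, 0.0342]
ee_rot: [-0.0, 0.608, 0.794, -0.0]
wrist_force: [-0.2, -0.3, -2.3]
grip_width: 0.156
grasp_force: 30.0
```

No resistance with the front about 15 mm past the mouth. I go on another 28 mm and verify.

Request:
jog_arm(commands=[[-1,[0,0.007,0],0],[-1,[0,0.007,0],0],[-1,[0,0.007,0],0],[-1,[0,0.007,0],0],[-1,[0,0,0],0],[-1,[0,0,0],0],[-1,[0,0,0],0]])

```text
time: 17.38
eef_pos: [0.4307, 0.3244, 0.0341]
ee_rot: [-0.0, 0.608, 0.794, -0.0]
wrist_force: [0.0, 0.2, -1.7]
grip_width: 0.156
grasp_force: 30.0
```

```bash
python3 - <<'E'
from h import *
for n in("wrist","side"): q=snap(n,n[0]+"10"); lidpose(*q,.045,.0545,-.3,-.1); casepose(*q,-.03)
p=q[0]; w=load("w10.npz")[0]
cv2.imwrite("pics/m10.png",np.vstack([cv2.resize(p[190:310,200:420],(550,300),interpolation=cv2.INTER_CUBIC),cv2.resize(w,(480,300))[:, :].repeat(1,0) if 0 else cv2.copyMakeBorder(cv2.resize(w,(480,300)),0,0,0,70,0)])[:,:,::-1])
E
```

```text
t 17.3833 tcp [0.4307 0.3244 0.0341] tooly deg 15.08 cam [0.409 0.4   0.218]
lid n 19850 u [-0.2252 -0.1001] centre u -0.1626 edge ang deg 0.05 edge v at centre 0.0555 tilt [ 0.     -0.0009] ztop 0.0512
v+ rim 7 inner/outer v 0.0509 0.0626 ang 0.03 0.0
v- rim 4 inner/outer v -0.063 -0.0588 ang 0.71 -0.31
rim u [-0.0934  0.0394]
t 17.4333 tcp [0.4305 0.3244 0.0341] tooly deg 15.09 cam [0.296 1.206 0.765]
lid n 1616 u [-0.2257 -0.1001] centre u -0.1629 edge ang deg 0.23 edge v at centre 0.0587 tilt [-0.001  -0.0037] ztop 0.0515
v+ rim 11 inner/outer v 0.0526 0.0661 ang -0.52 -0.47
v- rim 11 inner/outer v -0.0619 -0.0481 ang -0.03 0.7
rim u [-0.1029  0.0927]
```

View pics/m10.png

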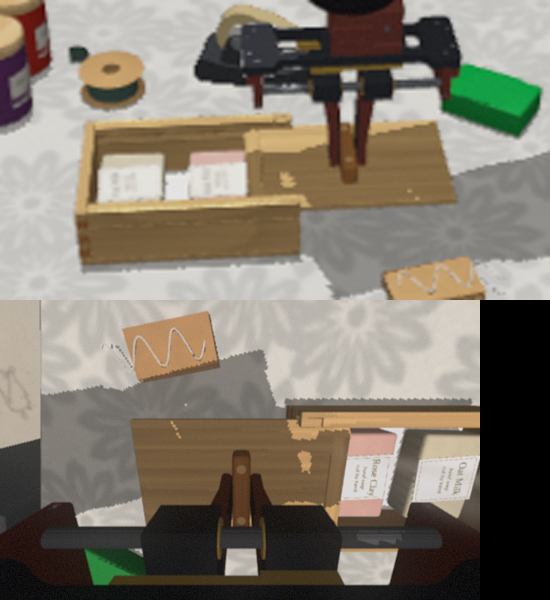

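The pictures show the leading end under both lips: the lid's front edge is at (250,150) in the side crop and no corner is riding up. The front is at u≈-50 mm, so I slide on.

Request:
jog_arm(commands=[[-1,[0,0.01,0],0],[-1,[0,0.012,0],0],[-1,[0,0.012,0],0],[-1,[0,0.012,0],0],[-1,[0,0.012,0],0],[-1,[0,0,0],0]])

```text
time: 17.98
eef_pos: [0.4899, 0.3409, 0.0347]
ee_rot: [0.001, 0.608, 0.794, 0.002]
wrist_force: [0.6, 0.9, -1.7]
grip_width: 0.153
grasp_force: 30.0
```

Request:
jog_arm(commands=[[-1,[0,0.012,0],0],[-1,[0,0.012,0],0],[-1,[0,0.012,0],0],[-1,[0,0.012,0],0],[-1,[0,0.012,0],0],[-1,[0,0.008,0],0],[-1,[0,0,0],0],[-1,[0,0,0],0]])

```text
time: 18.65
eef_pos: [0.5522, 0.3572, 0.034]
ee_rot: [-0.0, 0.608, 0.794, -0.0]
wrist_force: [-0.2, -0.6, -1.2]
grip_width: 0.158
grasp_force: 30.0
```

```bash
python3 - <<'E'
from h import *
for n in("wrist","side"):
    q=snap(n,n[0]+"11"); p,d,W=q; u,v=incase(W); z=W[...,2]
    S=(z>.045)&(z<.0545)&(abs(v)<.045)&(u<-.05)&(u>-.14)&(d>0)&(p.max(-1)>75); print("rear u",np.percentile(u[S],[.3,1,3]).round(4),"z",np.median(z[S]).round(4)); casepose(*q,-.03)
E
```

```text
t 18.65 tcp [0.5522 0.3572 0.034 ] tooly deg 15.08 cam [0.531 0.433 0.218]
rear u [-0.0994 -0.0989 -0.0981] z 0.051
v+ rim 11 inner/outer v 0.0508 0.0624 ang 0.03 0.01
v- rim 5 inner/outer v -0.0628 -0.0587 ang 0.35 0.02
rim u [-0.092   0.0926]
t 18.7 tcp [0.5517 0.3571 0.0339] tooly deg 15.09 cam [0.296 1.206 0.765]
rear u [-0.1003 -0.0998 -0.0988] z 0.0514
v+ rim 11 inner/outer v 0.0527 0.0656 ang -0.09 -0.09
v- rim 9 inner/outer v -0.0614 -0.048 ang -1.07 0.57
rim u [-0.0926  0.0927]
```

Request:
jog_arm(commands=[[-1,[0,0.002,0],0],[-1,[0,0.002,0],0],[-1,[0,0.0015,0],0],[-1,[0,0.001,0],0],[-1,[0,0,0],0],[-1,[0,0,0],0]])

```text
time: 19.25
eef_pos: [0.5587, 0.3591, 0.0342]
ee_rot: [-0.0, 0.608, 0.794, -0.0]
wrist_force: [-0.8, 0.4, -1.0]
grip_width: 0.157
grasp_force: 30.0
```

Request:
jog_arm(commands=[[-1,[0,0.001,0],0],[-1,[0,0,0],0],[-1,[0,0.001,0],0],[-1,[0,0,0],0],[-1,[0,0,0],0]])

```text
time: 19.67
eef_pos: [0.5586, 0.359, 0.0337]
ee_rot: [-0.001, 0.608, 0.794, -0.002]
wrist_force: [-7.3, -1.8, 1.0]
grip_width: 0.157
grasp_force: 30.0
```

The stop is met with 7.5 N. I release, lift clear and verify.

Request:
jog_arm(commands=[[-0.3,[0,0,0],0],[-0.3,[0,0,0],0],[-0.3,[0,0,0],0],[-0.3,[0,0,0],0],[-0.3,[0,0,0],0],[-0.3,[0,0,0],0],[-0.3,[0,0,0],0]])

```text
time: 20.25
eef_pos: [0.561, 0.3597, 0.0344]
ee_rot: [0.0, 0.608, 0.794, 0.0]
wrist_force: [0.3, 0.1, -0.1]
grip_width: 0.353
grasp_force: 0.0
```

Request:
jog_arm(commands=[[-0.3,[0,0,-0.01],0],[-0.3,[0,0,-0.025],0],[-0.3,[0,0,-0.035],0],[-0.3,[0,0,-0.035],0],[-0.3,[0,0,-0.03],0],[-0.3,[0,0,0],0],[-0.3,[0,0,0],0]])

```text
time: 20.83
eef_pos: [0.5621, 0.3605, 0.1725]
ee_rot: [0.001, 0.608, 0.794, 0.002]
wrist_force: [0.3, -0.2, -1.0]
grip_width: 0.351
grasp_force: 0.0
```

```bash
python3 - <<'E'
from h import *
for n in("wrist","side"):
    q=snap(n,n[0]+"12"); p,d,W=q; u,v=incase(W); z=W[...,2]
    S=(z>.043)&(z<.055)&(abs(v)<.045)&(u<-.05)&(u>-.14)&(d>0)&(p.max(-1)>75); print("rear u",np.percentile(u[S],[.3,1,3]).round(4),"z",np.median(z[S]).round(4))
    T=(z>.043)&(z<.055)&(abs(v)<.045)&(abs(u)<.095)&(d>0); print("tilt",np.linalg.lstsq(np.c_[u[T],v[T],0*u[T]+1],z[T],rcond=None)[0].round(4),"front u",np.percentile(u[T],99.7).round(4))
    B=(0,0,640,400); rect(W,B,(.018+.046,.08),"bar",(abs(u)<.04)&(abs(v)<.045)); casepose(*q)
    if n=="side":
        for a in [((.6,.73,-.09,.03),(.045,.062),"giftbox"),((.62,.76,.14,.24),(.008,.04),"spool"),((.28,.42,.36,.48),(.009,.03),"tags")]: rect(W,B,a[1],a[2],reg(W,*a[0]))
E
```

```text
t 20.8333 tcp [0.5621 0.3605 0.1725] tooly deg 15.09 cam [0.54  0.435 0.356]
rear u [-0.0927 -0.0922 -0.0913] z 0.0505
tilt [0.0007 0.0006 0.0505] front u 0.0832
bar 792 ctr [557.7 358. ] size [14.  63.2] ang 15.23 z [0.0676 0.0702 0.0714]
v+ rim 15 inner/outer v 0.0513 0.0624 ang -0.85 -0.01
v- rim 13 inner/outer v -0.0628 -0.0509 ang -0.26 0.85
rim u [-0.0921  0.0926]
t 20.8833 tcp [0.561  0.3598 0.1704] tooly deg 15.09 cam [0.296 1.206 0.765]
rear u [-0.093  -0.0925 -0.0917] z 0.0512
tilt [0.0003 0.0027 0.0511] front u 0.0829
bar 120 ctr [556.7 360.7] size [11.  64.8] ang 15.08 z [0.0682 0.0709 0.0731]
v+ rim 15 inner/outer v 0.0526 0.0657 ang -1.43 -0.36
v- rim 15 inner/outer v -0.0619 -0.0478 ang -0.24 0.24
rim u [-0.0924  0.0925]
giftbox 25 ctr [670.3 -46.2] size [14.4 21.7] ang 14.84 z [0.0511 0.0531 0.0547]
spool 432 ctr [697.  179.2] size [64.3 96.5] ang 30.93 z [0.0101 0.0264 0.0293]
tags 614 ctr [337.3 417.6] size [83.1 46.2] ang 23.82 z [0.0109 0.0153 0.0179]
```

View pics/s12.png

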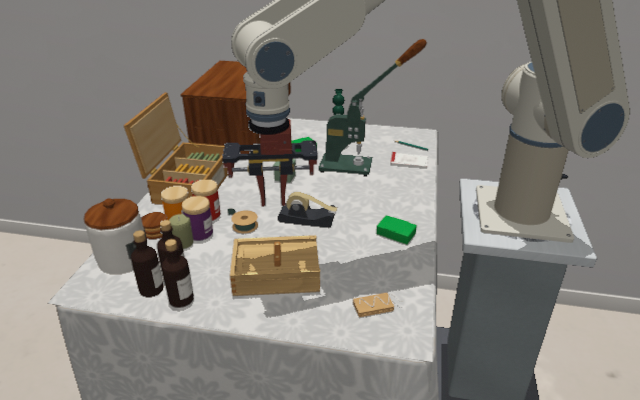

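The lid is home, square and level: rear edge flush at u=-93 mm, front at 83 mm, bar at (277,254). The spool and tags are where they were, the gift box is behind the gripper, and nothing is touched. I hand it in.

```bash
python3 -c "
from station import arm
print(arm.sign_off())"
```

```text
the job is handed in; nothing more can be done
None
```

The loose soap lies flat in the case beside the packed one, and the lid is slid fully home under the lips, rounded end at the far wall; I handed the job in at about 21 s, and sign-off returned no verdict.

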